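# Prop the drying box lid

### The arm

A 7-joint arm with a two-finger parallel gripper is mounted at the origin on a cart in front of the work surface, level with it; the furniture and walls round the work are solid. World frame = base frame: x ahead of the robot, y to its left, z up, the work surface at z = 0. Lengths are in m, angles in rad, forces in N, time in s.
With the tool pointing down it reaches from about 0.4 to 0.9 m from the base axis. Payload 5.5 kg.
Tool frame: the origin (TCP) lies at the very end of the fingers, on their centre line; the grasp point (between the pads) lies 19 mm behind it (env.pinch_z is the distance from the TCP to the grasp point, in m); x points along the fingers, z is the direction in which the jaws open and shut, and the axes are right-handed (so a half turn about x gives the same grasp; the last joint's range is limited). The gripper opens to 92 mm and grips with 3 to 60 N. Pads are 19 mm wide; open, the fingers measure 130 mm over their backs; the gripper's body (75 mm by 190 mm) begins 47 mm behind the grasp point.
Start: joints at [1.586, 0.501, -0.427, 1.55, 0.221, 1.138, -0.21], TCP at [0.159, -0.63, 0.227] pointing down, gripper open.
Joint ranges: [-2.88, 2.88], [-0.31, 2.03], [-1.54, 1.56], [0.2, 2.42], [-1.41, 4.55], [0.19, 2.02], [-2.57, 2.57]. Speed limits (rad/s): [2.57, 2.57, 3.14, 3.14, 3.14, 3.14, 3.14].

### API

Orientations are given as a unit quaternion [x, y, z, w].
In Python, from bench import env gives the robot as it stands. The module is installed in compiled form; this text tells all that it offers.
- The arm moves only by the tool apply_moves, never from a script. Its argument "moves" is a list of rows, each a list of 6 numbers: the shift along the tool's x, y, z each as a share of 200 mm, from -1 to 1, then the turn, a rotation vector about the tool's x, y, z each as a share of 0.5 rad, from -1 to 1. A call has 1 to 12 rows; each row is the pose to reach, as a shift and turn from the pose measured when the call began, along the tool's axes at that moment; what a row does not reach only later rows make up. A row lasts 1/8 s, in which the tool goes at most 62.5 mm and 10.7 degrees, less where a joint would pass 70% of its speed; a pose out of reach is approached as far as the arm can. A call with a number of a shift or a turn outside -1 to 1 is refused whole. A call with a gripper value outside its range is refused whole. "fingers" is the closure, from 0 (fully open) to 1 (shut), set as the call begins (left out, the last holds). The fingers move at their own pace and stop on an object; "grip_force" is the grip in N (left out, the last holds). Time passes only in rows, so rows that repeat a pose let the fingers close. It gives the time, the measured TCP pose, the force and the opening at its end, in the units of the state.
- env.sense(): the state, without advancing time (a new reading comes with each control period).
- env.capture(name): name is "side" or "top"; returns a dict with "image" (400x640x3 uint8, red, green, blue), "mtx" (3x3 intrinsics, pixels), "T" (4x4, takes a point from camera to world coordinates). Camera axes: x right, y down, z forward; pixel columns grow to the right and rows downward; lengths in m; the calibration is good to about 2 mm. A picture is of the moment at which its call begins. There is no depth.
- env.close_job(): hands the job in, once; it reports no verdict.
Trained networks look in the newest picture that a camera, given by its name, has taken for a name from the list of things; names that differ only in an ending like _2 or _b are one class to them, and where a whole thing is asked for, a point or a joint stands for the part that bears it (a point fixed in the world has none). Each returns a list of dicts, best first, with "confidence" (0 to 1); they miss things now and then, are a little off and sometimes report something else, mostly with a low value. They report only what shows in the picture. A call takes as long as a camera call.
- env.look_for(camera, query): "centre" ([x, y, z] in m, in world coordinates, good to about 4 mm: the middle of the surface that is visible of it).
- env.landmark_of(camera, query): "centre" ([x, y, z] in m, in world coordinates, good to about 4 mm: a listed point, or the origin of a listed thing).
The state is a dict: "time_s": time; "joint_positions": joint angles; "qvel": joint speeds; "joint_efforts": joint torques, N m; "tool_pos": TCP position; "orientation": TCP orientation; "force": force on the tool from outside, world axes, zero at the start; "ft_torque": the same for the moment, N m; "width": finger opening in m.
Only numpy, scipy, OpenCV 4.12 (cv2) and the standard library are available. Lean on these libraries where they do the work, as an engineer would, in place of code of your own. Each camera call takes 0.05 s, during which the arm holds its last target.

### The job

The lid of the small cream drying box on the worktop is only resting part-open on its catch. Take the steel prop rod out of its clip by its black handle, swing it up and over past upright until it comes to its stop, so that its ball tip stands in the slot under the lid's tongue and carries the lid, and let go.

Things in the scene. Friction and masses are not known exactly. Their poses are not given: they have to be found in the camera images.
- prop_pivot (a point): Sizes in mm. Hinge centre of the prop rod, at the front wall of the fixed cream drying box (110 deep, 140 wide, 55 high, on a black plinth 2 to 60 high), 45 above its underside. Box axes: -x points out of the front wall, y runs along it, z up. The rod turns about x: in this frame the handle's grip point is (-65, -70 cos a, 70 sin a) for rod angle a. The worktop in front of the handle is free.
- prop_grip (a point): Grip point on the axis of the rod's black handle, a round sleeve 13 thick, 38 long, parallel to prop_pivot's x and sticking out in front from 40 to 78 of the rod's plane (this point: 65 out, 70 from the hinge axis). Turns with the rod: -x out of the handle's end, -y along the rod to its tip. Pinched across from above it can turn between the fingers.
- prop_rod (a joint): Steel rod, 8 thick, 110 from hinge to the end of its 12 ball tip, 60 g, swings freely. Angle in rad: 0 lying level in its open clip, tip towards prop_pivot's -y; 1.57 upright; 1.83 on its stop, 15 degrees past upright. From about 1.2 the tip lifts the lid a few mm (1 to 2 N); past upright the lid's weight presses the rod on to its stop.
- box_lid (a joint): Cream lid hinged at the box's back rim. Angle in rad: 0 resting on its catch, 36 degrees open (falls back there unless carried); about 0.02 on the prop. Its front tongue is over the rod's plane, its underside 103 above prop_pivot, reaching 15 in front of that plane; under it is the slot, a steel channel 97 long in y, 20 wide, open below and at its -y end.

How it is judged:
At the end, for the whole second after the job is handed in: The prop rod leans past upright, within 10 degrees of its stop (angle over 1.66), and at rest it carries the lid: the lid stands 0.01 to 0.06 rad above its catch (value of joint prop_rod above 1.66 rad and value of joint box_lid between 0.01 and 0.06 rad and velocity of joint prop_rod between -0.1 and 0.1 rad/s and velocity of joint box_lid between -0.1 and 0.1 rad/s); the robot touches nothing.
It also fails if it takes over 38 s, if anything falls off the work surface, if the arm or the gripper's body presses on something with over 40 N, if the wrist force passes 120 N, or if a joint passes its speed limit or range.

## Working session

There is one attempt and no reset: what is moved stays moved. The work goes in short steps, Python scripts to look and compute and a tool call to move; the robot and the scene stay as the last step left them, time stands still between calls to the robot, and variables do not carry over. Pictures are saved under pics/ and viewed, and the job is handed in when it is done.

Besides the shell and the picture viewer there is one more tool, called after "Call:" as name(argument=value, ...) on one line, values as JSON. apply_moves: Moves the arm, as the interface text tells. Its arguments: {"type":"object","properties":{"moves":{"type":"array"},"fingers":{"type":"number"},"grip_force":{"type":"number"}},"required":["moves"]}

```bash
mkdir -p pics; python3 - <<'E'
from bench import env
import cv2, numpy as np
s=env.sense(); print({k:np.round(v,3).tolist() for k,v in s.items()}, env.pinch_z)
for c in("side","top"):
    d=env.capture(c); cv2.imwrite(f"pics/{c}0.png",d["image"][:,:,::-1]); print(c,np.round(d["T"],3).tolist(),np.round(d["mtx"],1).tolist())
    for q in("prop_pivot","prop_grip","prop_rod","box_lid"):
        print(q,[(np.round(r["centre"],4).tolist(),round(r["confidence"],2)) for r in env.landmark_of(c,q)], [(np.round(r["centre"],4).tolist(),round(r["confidence"],2)) for r in env.look_for(c,q)])
E
```

```text
{'time_s': 0.0, 'joint_positions': [1.586, 0.502, -0.427, 1.551, 0.221, 1.138, -0.21], 'qvel': [0.0, 0.001, 0.0, -0.0, -0.001, 0.003, -0.001], 'joint_efforts': [0.0, -56.659, -5.816, -27.911, -0.069, 0.031, 0.0], 'tool_pos': [0.159, -0.629, 0.226], 'orientation': [0.435, 0.559, -0.434, 0.557], 'force': [-0.064, 0.154, 0.075], 'ft_torque': [0.008, -0.008, 0.004], 'width': 0.092} 0.0188
side [[0.983, -0.116, 0.143, 0.314], [-0.184, -0.66, 0.729, -0.553], [0.009, -0.743, -0.67, 0.682], [0.0, 0.0, 0.0, 1.0]] [[378.6, 0.0, 325.4], [0.0, 378.6, 197.0], [0.0, 0.0, 1.0]]
prop_pivot [] [([0.4266, -0.0249, 0.1063], 0.85)]
prop_grip [] []Traceback (most recent call last):
  File "<stdin>", line 7, in <module>
ValueError: it knows: prop_grip, prop_pivot
```

```bash
python3 - <<'E'
from bench import env
import cv2, numpy as np
for c in("side","top"):
    d=env.capture(c); cv2.imwrite(f"pics/{c}1.png",d["image"][:,:,::-1]); print(c,np.round(d["T"],3).tolist(),np.round(d["mtx"],1).tolist())
    for q in("prop_pivot","prop_grip","prop_rod","box_lid"):
      for f in (env.landmark_of,env.look_for):
        try: print(f.__name__,q,[(np.round(r["centre"],4).tolist(),round(r["confidence"],2)) for r in f(c,q)])
        except Exception as e: print(q,e)
E
```

```text
side [[0.983, -0.116, 0.143, 0.314], [-0.184, -0.66, 0.729, -0.553], [0.009, -0.743, -0.67, 0.682], [0.0, 0.0, 0.0, 1.0]] [[378.6, 0.0, 325.4], [0.0, 378.6, 197.0], [0.0, 0.0, 1.0]]
call prop_pivot []
call prop_pivot [([0.427, -0.0225, 0.1046], 0.7)]
call prop_grip []
call prop_grip []
prop_rod it knows: prop_grip, prop_pivot
call prop_rod []
box_lid it knows: prop_grip, prop_pivot
call box_lid [([0.4324, -0.0065, 0.1183], 0.57)]
top [[0.028, -0.987, 0.155, 0.309], [-1.0, -0.028, 0.004, 0.058], [0.001, -0.156, -0.988, 0.953], [0.0, 0.0, 0.0, 1.0]] [[465.5, 0.0, 316.2], [0.0, 465.5, 199.9], [0.0, 0.0, 1.0]]
call prop_pivot []
call prop_pivot [([0.4273, 0.0054, 0.1152], 0.95)]
call prop_grip [([0.428, 0.1254, 0.0521], 0.9)]
call prop_grip [([0.4211, 0.0764, 0.0536], 0.86)]
prop_rod it knows: prop_grip, prop_pivot
call prop_rod [([0.4184, 0.0827, 0.0555], 0.9)]
box_lid it knows: prop_grip, prop_pivot
call box_lid [([0.4377, 0.0047, 0.1244], 0.83)]
```

View pics/side0.png

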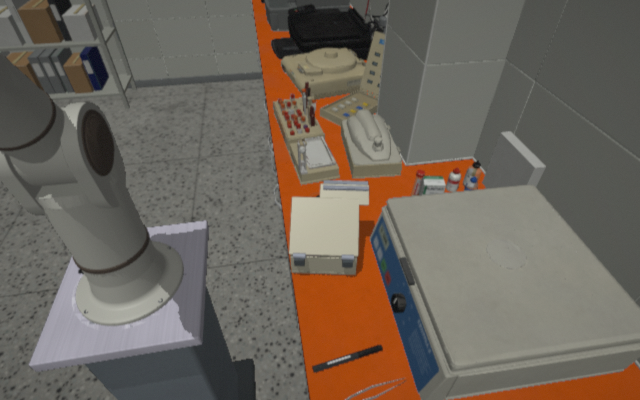

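View pics/top1.png

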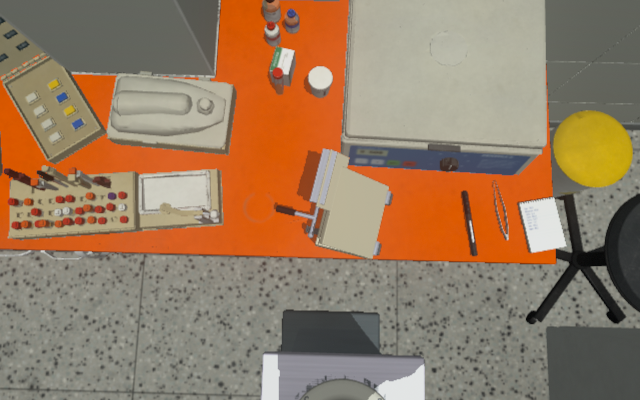

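```bash
python3 - <<'E'
import cv2
i=cv2.imread("pics/top1.png")[140:265,240:400]; cv2.imwrite("pics/topz.png",cv2.resize(i,None,fx=5,fy=4.8*5/4.8,interpolation=cv2.INTER_CUBIC)[:600])
i=cv2.imread("pics/side0.png")[165:285,270:390]; cv2.imwrite("pics/sidez.png",cv2.resize(i,None,fx=5,fy=5,interpolation=cv2.INTER_CUBIC))
E
```

```text
(no output)
```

View pics/topz.png

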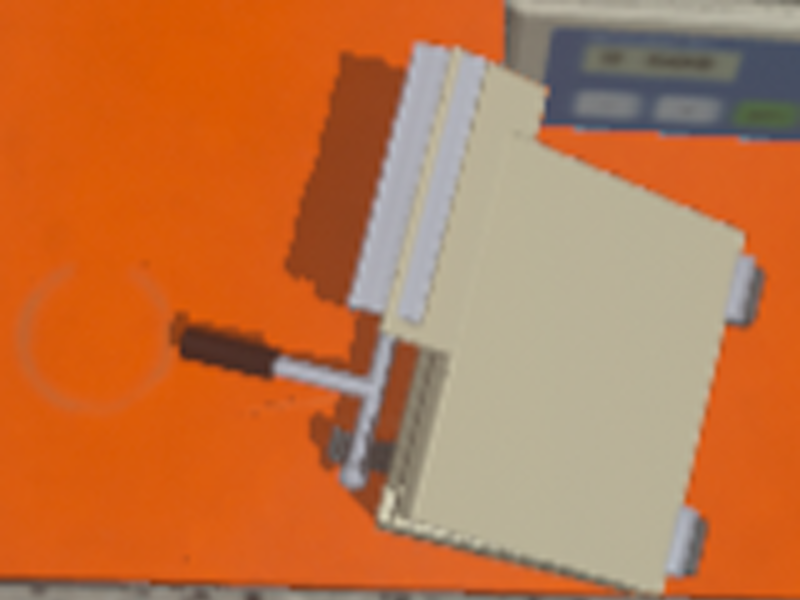

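View pics/sidez.png

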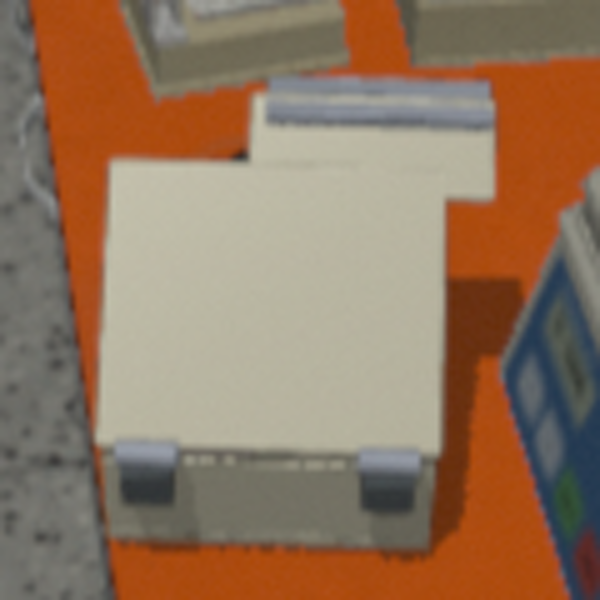

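```bash
cat > h.py <<'E'
from bench import env
import numpy as np
from scipy.spatial.transform import Rotation as R
E
python3 - <<'E'
from h import *
from scipy.optimize import least_squares
D={}
for c in("top","side"):
    d=env.capture(c); D[c]=d
L=[]
for k in range(4):
    r=env.landmark_of("top","prop_grip"); 
    if r: L.append(r[0]["centre"])
    d=env.capture("top")
r=env.landmark_of("top","prop_pivot"); print(r)
L=np.array(L); print(L.round(4))
g=L.mean(0)
tz=lambda u,v:(240+u/5,140+v/5)
sz=lambda u,v:(270+u/5,165+v/5)
def proj(d,p):
    T=d["T"]; q=T[:3,:3].T@(p-T[:3,3]); q=d["mtx"]@q; return q[:2]/q[2]
# p: P(3), yaw, d (wall offset), c (box centre y)
def pts(p):
    P=p[:3];yaw=p[3];d,c=p[4:6]
    M=R.from_euler('z',yaw).as_matrix()
    w=lambda *a:P+M@np.array(a)
    return [("top",tz(180,340),w(-.078,-.07,0)),("top",tz(272,363),w(-.040,-.07,0)),("top",tz(374,388),w(0,-.07,0)),
     ("top",tz(352,483),w(0,-.110,0)),
     ("top",tz(383,521),w(d,c-.07,.010)),
     ("side",sz(105,538),w(d+.11,c-.07,-.045)),("side",sz(432,548),w(d+.11,c+.07,-.045)),
     ("side",sz(100,445),w(d+.11,c-.07,.012)),("side",sz(440,455),w(d+.11,c+.07,.012))]
def res(p,full=False):
    o=[]
    for c,m,w in pts(p): o.append(proj(D[c],w)-m)
    o=np.array(o)
    if full: return o
    grip=p[:3]+R.from_euler('z',p[3]).apply([-.065,-.07,0])
    return np.r_[o.ravel(),(grip-g)/.004]
f=least_squares(res,[.5,.07,.05,-1.8,.02,0],loss="soft_l1")
print(f.x.round(4)); print(res(f.x,True).round(1)); 
p=f.x; M=R.from_euler('z',p[3])
print("grip",p[:3]+M.apply([-.065,-.07,0]), "end",p[:3]+M.apply([-.065,.018,.068]))
print("unc",np.sqrt(np.diag(np.linalg.inv(f.jac.T@f.jac))).round(4))
s=env.sense(); print(s["time_s"],R.from_quat(s["orientation"]).as_matrix().round(3))
E
```

```text
[]
[[0.43   0.1241 0.0526]
 [0.4272 0.1252 0.0516]
 [0.4307 0.124  0.0533]
 [0.4275 0.123  0.049 ]]
[ 0.4843  0.0484  0.0555 -1.7795  0.0151 -0.0509]
[[-0.  -0.1]
 [ 0.5 -0.1]
 [ 0.1 -0.3]
 [-0.3  0.7]
 [-0.3  0.2]
 [ 0.5 -0.5]
 [-0.3 -0.9]
 [ 0.1  1.3]
 [-0.1  1. ]]
grip [0.4293169  0.12653547 0.0554927 ] end [0.51540778 0.10830469 0.1234927 ]
unc [0.0014 0.0014 0.0032 0.0141 0.002  0.0024]
1.5 [[ 0.     0.969  0.245]
 [-0.     0.245 -0.969]
 [-1.     0.     0.   ]]
```

```bash
cat >> h.py <<'E'
PIV=np.array([.4843,.0484,.0545]); YAW=-1.7795
MB=R.from_euler('z',YAW)
def rotdown(th): 
    c,s=np.cos(th),np.sin(th); return R.from_matrix(np.array([[0,-s,c],[0,c,s],[-1,0,0]]))
TH=YAW+np.pi/2
def row(p,r=None,s=None):
    s=s or env.sense(); R0=R.from_quat(s["orientation"])
    sh=R0.inv().apply(np.array(p)-s["tool_pos"])/.2
    ro=(R0.inv()*(r if r is not None else R0)).as_rotvec()/.5
    return np.r_[sh,ro].round(3).tolist()
def st():
    s=env.sense(); R0=R.from_quat(s["orientation"]).as_matrix()
    print(round(s["time_s"],2),"p",s["tool_pos"].round(4) if hasattr(s["tool_pos"],'round') else s["tool_pos"],"x",R0[:,0].round(3),"zyaw",round(np.arctan2(R0[1,2],R0[0,2]),3),"F",np.round(s["force"],2),"w",round(s["width"],4),"q",np.round(s["joint_positions"],2))
E
python3 - <<'E'
from h import *
st(); print(TH)
print(row([.26,-.47,.32],rotdown(-1.1)))
E
```

```text
1.5 p [ 0.1594 -0.6302  0.2267] x [ 0. -0. -1.] zyaw -1.323 F [-0.47  0.4  -0.4 ] w 0.092 q [ 1.59  0.5  -0.43  1.55  0.22  1.14 -0.21]
-0.20870367320510352
[-0.466, 0.684, -0.653, -0.446, 0.0, -0.0]
```

Call:
apply_moves(moves=[[-0.2,0.2,-0.2,-0.15,0,0],[-0.4,0.45,-0.42,-0.3,0,0],[-0.46,0.68,-0.65,-0.45,0,0],[-0.46,0.68,-0.65,-0.45,0,0]])

```text
time_s: 2.0
tool_pos: [0.2626, -0.4679, 0.3206]
orientation: [0.367, 0.603, -0.368, 0.605]
force: [0.2, -0.4, 0.2]
width: 0.0918
```

```bash
python3 - <<'E'
from h import *
st()
print(row([.36,-.31,.32],rotdown(-.75)))
E
```

```text
2.0 p [ 0.2626 -0.4679  0.3206] x [ 0.001 -0.002 -1.   ] zyaw -1.092 F [ 0.21 -0.39  0.25] w 0.0918 q [ 1.5   0.22 -0.58  1.72  0.13  1.24 -0.2 ]
[0.002, 0.796, -0.477, -0.685, 0.005, 0.0]
```

Call:
apply_moves(moves=[[0,0.25,-0.16,-0.2,0,0],[0,0.52,-0.32,-0.45,0,0],[0,0.8,-0.48,-0.68,0,0],[0,0.8,-0.48,-0.68,0,0]])

```text
time_s: 2.5
tool_pos: [0.3631, -0.3049, 0.3209]
orientation: [0.257, 0.658, -0.258, 0.66]
force: [0.2, -0.5, 0.3]
width: 0.0916
```

```bash
python3 - <<'E'
from h import *
st()
print(row([.42,-.13,.32],rotdown(-.45)))
E
```

```text
2.5 p [ 0.3631 -0.3049  0.3209] x [ 0.002 -0.002 -1.   ] zyaw -0.744 F [ 0.18 -0.5   0.29] w 0.0916 q [ 1.35  0.11 -0.75  1.85  0.08  1.21 -0.17]
[0.003, 0.836, -0.383, -0.588, 0.006, 0.001]
```

Call:
apply_moves(moves=[[0,0.25,-0.12,-0.2,0,0],[0,0.52,-0.25,-0.4,0,0],[0,0.84,-0.38,-0.59,0,0],[0,0.84,-0.38,-0.59,0,0]])

```text
time_s: 3.0
tool_pos: [0.4222, -0.1267, 0.321]
orientation: [0.155, 0.688, -0.156, 0.691]
force: [-0.3, -1.0, -0.3]
width: 0.0915
```

```bash
python3 - <<'E'
from h import *
st()
print(row([.43,.05,.32],rotdown(-.21)))
E
```

```text
3.0 p [ 0.4222 -0.1267  0.321 ] x [ 0.003 -0.003 -1.   ] zyaw -0.443 F [-0.25 -1.   -0.27] w 0.0915 q [ 1.16  0.03 -0.94  1.91  0.03  1.2  -0.23]
[0.003, 0.815, -0.344, -0.467, 0.008, 0.003]
```

Call:
apply_moves(moves=[[0,0.25,-0.11,-0.15,0,0],[0,0.52,-0.22,-0.3,0,0],[0,0.8,-0.34,-0.46,0.01,0],[0,0.82,-0.34,-0.46,0.01,0]])

```text
time_s: 3.5
tool_pos: [0.4313, 0.0535, 0.321]
orientation: [0.073, 0.703, -0.074, 0.703]
force: [-0.9, -0.7, -0.5]
width: 0.0918
```

```bash
python3 - <<'E'
from h import *
st()
G=PIV+MB.apply([-.066,-.07,0]); print(G)
print(row(G+[0,0,.16-.0545],rotdown(TH)))
E
```

```text
3.5 p [0.4313 0.0535 0.321 ] x [-0.    -0.001 -1.   ] zyaw -0.209 F [-0.85 -0.68 -0.52] w 0.0918 q [ 0.96  0.03 -1.15  1.92  0.03  1.21 -0.41]
[0.42949364 0.12747125 0.0545    ]
[0.805, 0.36, -0.085, 0.0, -0.0, 0.001]
```

Call:
apply_moves(moves=[[0,0.2,-0.05,0,0,0],[0.1,0.36,-0.08,0,0,0],[0.4,0.36,-0.08,0,0,0],[0.6,0.36,-0.08,0,0,0],[0.8,0.36,-0.08,0,0,0],[0.8,0.36,-0.08,0,0,0]])

```text
time_s: 4.25
tool_pos: [0.4287, 0.1246, 0.1582]
orientation: [0.074, 0.706, -0.075, 0.701]
force: [0.2, -0.9, 0.6]
width: 0.0915
```

```bash
python3 - <<'E'
from h import *
import cv2
st()
for c in("top","side"):
    d=env.capture(c); cv2.imwrite(f"pics/{c}2.png",d["image"][:,:,::-1])
i=cv2.imread("pics/top2.png")[120:270,220:420]; cv2.imwrite("pics/top2z.png",cv2.resize(i,None,fx=4,fy=4,interpolation=cv2.INTER_CUBIC))
i=cv2.imread("pics/side2.png")[125:275,240:440]; cv2.imwrite("pics/side2z.png",cv2.resize(i,None,fx=4,fy=4,interpolation=cv2.INTER_CUBIC))
G=PIV+MB.apply([-.066,-.07,0])
print(row(G+[0,0,-.019],rotdown(TH)))
E
```

```text
4.25 p [0.4287 0.1246 0.1582] x [-0.007 -0.001 -1.   ] zyaw -0.212 F [ 0.24 -0.88  0.61] w 0.0915 q [ 0.57  0.39 -1.07  2.09  0.43  0.92 -0.95]
[0.63, 0.004, -0.01, -0.004, -0.001, 0.001]
```

View pics/top2z.png

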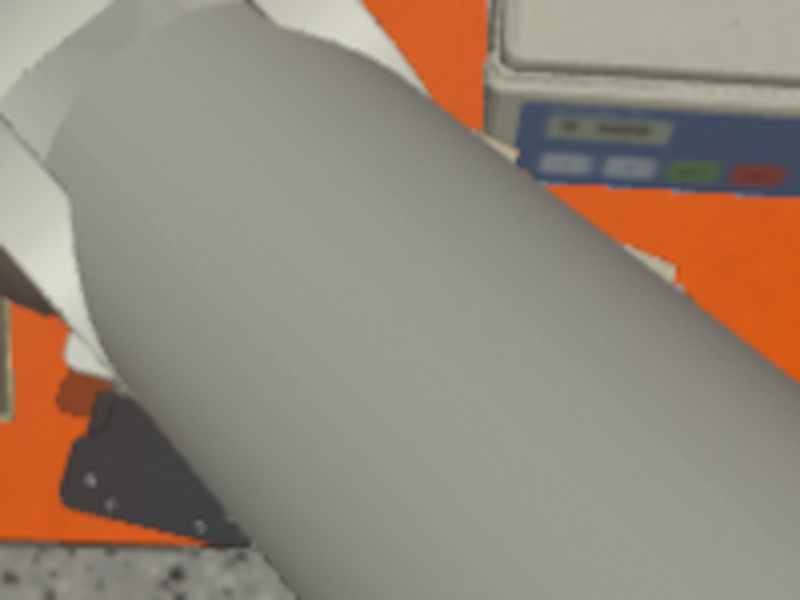

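View pics/side2z.png

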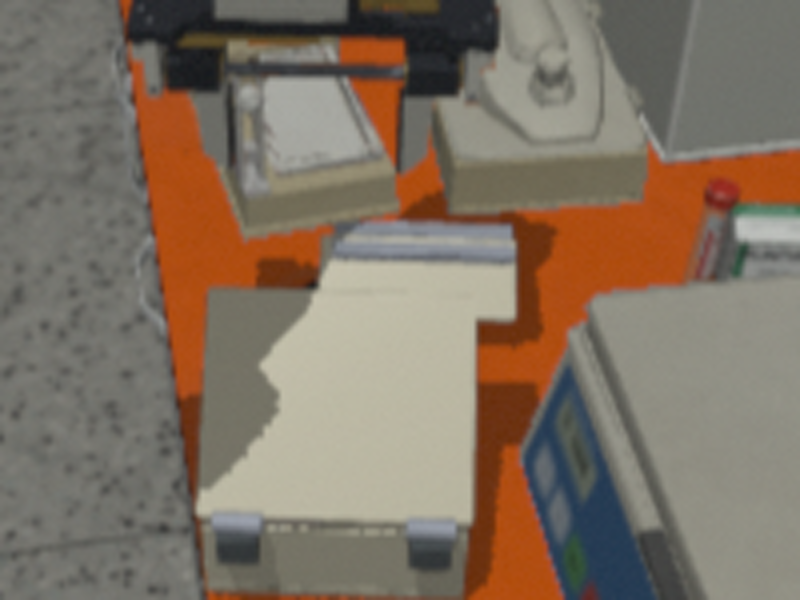

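Call:
apply_moves(moves=[[0.2,0,0,0,0,0],[0.4,0,-0.01,0,0,0],[0.55,0,-0.01,0,0,0],[0.63,0,-0.01,0,0,0],[0.63,0,-0.01,0,0,0]])

```text
time_s: 4.97
tool_pos: [0.4301, 0.1265, 0.036]
orientation: [0.075, 0.703, -0.075, 0.703]
force: [0.6, 0.9, -0.2]
width: 0.0921
```

```bash
python3 - <<'E'
from h import *
import cv2
st()
d=env.capture("side"); cv2.imwrite(f"pics/side3.png",d["image"][:,:,::-1])
i=cv2.imread("pics/side3.png")[125:275,240:440]; cv2.imwrite("pics/side3z.png",cv2.resize(i,None,fx=4,fy=4,interpolation=cv2.INTER_CUBIC))
G=PIV+MB.apply([-.066,-.07,0])
print(row(G+[0,0,-.019],rotdown(TH)))
E
```

```text
4.97 p [0.4301 0.1265 0.036 ] x [-0. -0. -1.] zyaw -0.212 F [ 0.6   0.87 -0.15] w 0.0921 q [ 0.35  0.59 -0.84  2.16  0.7   0.69 -1.19]
[0.005, 0.002, -0.005, -0.005, 0.002, -0.0]
```

View pics/side3z.png

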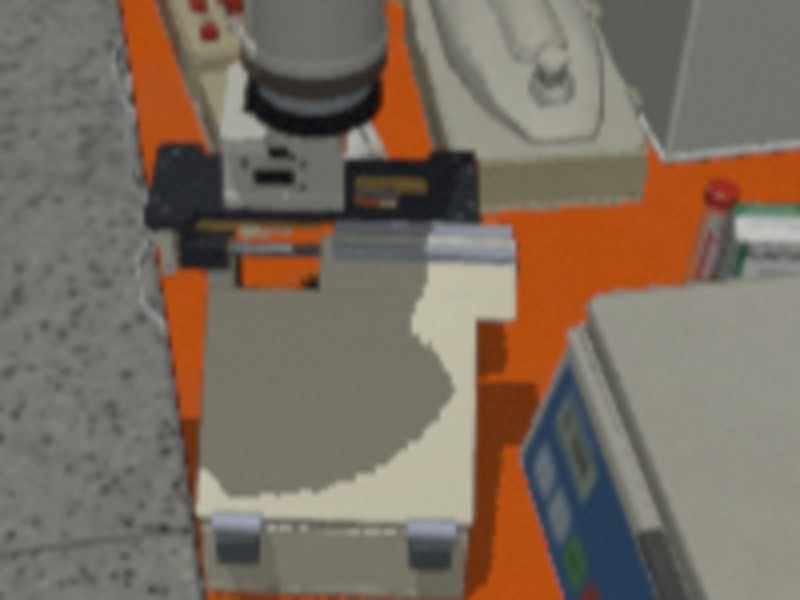

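Call:
apply_moves(moves=[[0,0,0,0,0,0],[0,0,0,0,0,0],[0,0,0,0,0,0],[0,0,0,0,0,0],[0,0,0,0,0,0],[0,0,0,0,0,0],[0,0,0,0,0,0]], fingers=1, grip_force=12)

```text
time_s: 5.9
tool_pos: [0.4304, 0.1269, 0.0365]
orientation: [0.075, 0.703, -0.075, 0.703]
force: [-0.2, -0.1, -0.1]
width: 0.0265
```

```bash
python3 - <<'E'
from h import *
st()
E
```

```text
5.9 p [0.4304 0.1269 0.0365] x [ 0.001  0.    -1.   ] zyaw -0.211 F [-0.23 -0.08 -0.11] w 0.0265 q [ 0.35  0.59 -0.84  2.16  0.7   0.69 -1.18]
```

Still closing.

Call:
apply_moves(moves=[[0,0,0,0,0,0],[0,0,0,0,0,0],[0,0,0,0,0,0],[0,0,0,0,0,0]])

```text
time_s: 6.4
tool_pos: [0.4293, 0.1271, 0.0363]
orientation: [0.074, 0.703, -0.074, 0.703]
force: [-4.0, 2.3, 3.1]
width: 0.0125
```

```bash
python3 - <<'E'
from h import *
st()
s=env.sense()
import numpy as np
# arc: start from measured grasp as rod angle a=0
R0=R.from_quat(s["orientation"])
for a in np.arange(0.1,1.0,.1):
    d=MB.apply([0,.07*(1-np.cos(a)),.07*np.sin(a)]); print(round(a,1),(R0.inv().apply(d)/.2).round(3))
E
```

```text
6.4 p [0.4293 0.1271 0.0363] x [-0.001  0.    -1.   ] zyaw -0.211 F [-3.97  2.25  3.06] w 0.0125 q [ 0.35  0.59 -0.84  2.16  0.7   0.69 -1.18]
0.1 [-0.035 -0.     0.002]
0.2 [-0.07   0.     0.007]
0.3 [-0.103  0.     0.016]
0.4 [-0.136  0.     0.028]
0.5 [-0.168  0.     0.043]
0.6 [-0.198  0.     0.061]
0.7 [-0.226  0.     0.082]
0.8 [-0.251  0.     0.106]
0.9 [-0.274  0.     0.132]
```

Call:
apply_moves(moves=[[-0.035,0,0.002,0,0,0],[-0.07,0,0.007,0,0,0],[-0.103,0,0.016,0,0,0],[-0.136,0,0.028,0,0,0],[-0.168,0,0.043,0,0,0],[-0.198,0,0.061,0,0,0],[-0.198,0,0.061,0,0,0]])

```text
time_s: 7.28
tool_pos: [0.4396, 0.125, 0.0763]
orientation: [0.074, 0.704, -0.075, 0.702]
force: [-8.2, 2.4, 5.0]
width: 0.0125
```

```bash
cat >> h.py <<'E'
def est():
    s=env.sense(); g=np.array(s["tool_pos"])-.0188*R.from_quat(s["orientation"]).as_matrix()[:,0]*1
    b=MB.inv().apply(g-PIV); print("grasp in box",(b*1e3).round(1),"ang",np.arctan2(b[2],-b[1]).round(3),"r",(np.hypot(b[1],b[2])*1e3).round(1))
E
python3 - <<'E'
from h import *
import cv2
st();est()
for c in("side","top"):
    d=env.capture(c); cv2.imwrite(f"pics/{c}4.png",d["image"][:,:,::-1])
i=cv2.imread("pics/side4.png")[125:275,240:440]; cv2.imwrite("pics/side4z.png",cv2.resize(i,None,fx=4,fy=4,interpolation=cv2.INTER_CUBIC))
s=env.sense();R0=R.from_quat(s["orientation"]);a0=.6
for a in np.arange(0.7,1.9,.1):
    d=MB.apply([0,.07*(np.cos(a0)-np.cos(a)),.07*(np.sin(a)-np.sin(a0))]); print(round(a,1),(R0.inv().apply(d)/.2).round(3))
E
```

```text
7.28 p [0.4396 0.125  0.0763] x [-0.003 -0.    -1.   ] zyaw -0.21 F [-8.21  2.42  4.98] w 0.0125 q [ 0.42  0.53 -0.92  2.12  0.61  0.78 -1.09]
grasp in box [-65.6 -59.6  40.6] ang 0.599 r 72.1
0.7 [-0.028  0.     0.021]
0.8 [-0.054  0.     0.045]
0.9 [-0.077  0.     0.071]
1.0 [-0.097  0.     0.099]
1.1 [-0.115  0.     0.13 ]
1.2 [-0.129  0.     0.162]
1.3 [-0.14   0.     0.195]
1.4 [-0.148  0.     0.229]
1.5 [-0.152  0.     0.264]
1.6 [-0.153  0.     0.299]
1.7 [-0.151  0.     0.333]
1.8 [-0.144  0.     0.368]
```

View pics/side4z.png

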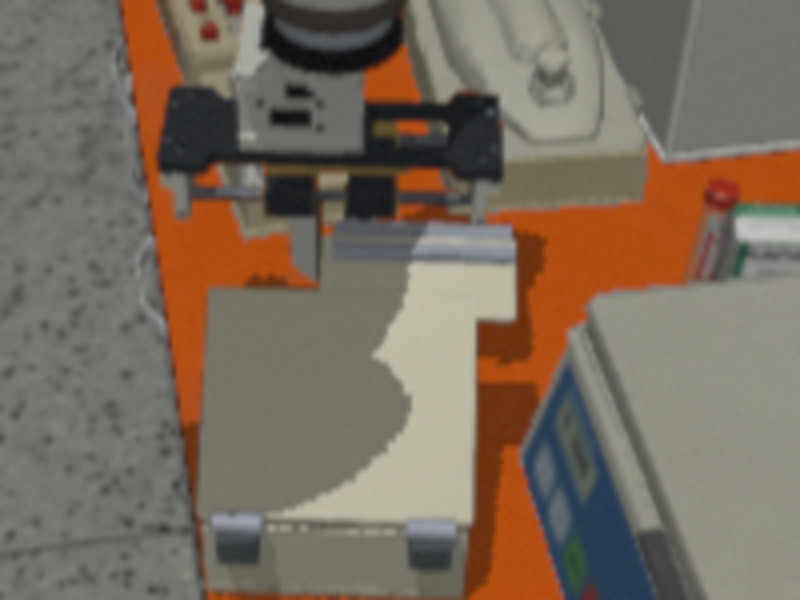

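View pics/top4.png

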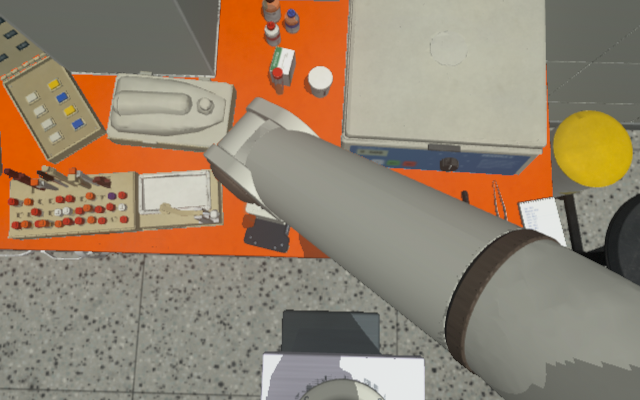

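Call:
apply_moves(moves=[[-0.03,0,0.02,0,0,0],[-0.056,0,0.044,0,0,0],[-0.08,0,0.07,0,0,0],[-0.101,0,0.098,0,0,0],[-0.12,0,0.129,0,0,0],[-0.12,0,0.129,0,0,0]])

```text
time_s: 8.12
tool_pos: [0.4658, 0.1192, 0.1015]
orientation: [0.074, 0.704, -0.075, 0.702]
force: [-5.8, 0.0, 7.9]
width: 0.0124
```

```bash
cat >> h.py <<'E'
def arc(a0,l):
    s=env.sense();R0=R.from_quat(s["orientation"])
    for a in l:
        d=MB.apply([0,.07*(np.cos(a0)-np.cos(a)),.07*(np.sin(a)-np.sin(a0))]); print(round(a,2),(R0.inv().apply(d)/.2).round(3))
E
python3 - <<'E'
from h import *
st();est();arc(1.1,np.arange(1.2,1.95,.1))
E
```

```text
8.12 p [0.4658 0.1192 0.1015] x [-0.002 -0.001 -1.   ] zyaw -0.211 F [-5.77  0.01  7.86] w 0.0124 q [ 0.46  0.53 -0.94  2.06  0.58  0.85 -1.03]
grasp in box [-65.5 -32.8  65.8] ang 1.108 r 73.5
1.2 [-0.014  0.     0.032]
1.3 [-0.025  0.     0.065]
1.4 [-0.033  0.     0.099]
1.5 [-0.037  0.     0.134]
1.6 [-0.038  0.     0.169]
1.7 [-0.036  0.     0.204]
1.8 [-0.029  0.001  0.238]
1.9 [-0.02   0.001  0.272]
```

Call:
apply_moves(moves=[[-0.018,0,0.03,0,0,0],[-0.032,0,0.064,0,0,0],[-0.041,0,0.099,0,0,0],[-0.046,0,0.134,0,0,0],[-0.046,0,0.134,0,0,0]])

```text
time_s: 8.75
tool_pos: [0.4939, 0.1129, 0.111]
orientation: [0.074, 0.703, -0.075, 0.703]
force: [-0.1, -1.8, 2.2]
width: 0.0124
```

```bash
python3 - <<'E'
from h import *
st();est();arc(1.5,np.arange(1.6,2.05,.1))
E
```

```text
8.75 p [0.4939 0.1129 0.111 ] x [ 0.    -0.001 -1.   ] zyaw -0.212 F [-0.1  -1.77  2.17] w 0.0124 q [ 0.47  0.55 -0.93  1.99  0.58  0.89 -0.99]
grasp in box [-65.1  -4.   75.3] ang 1.518 r 75.4
1.6 [-0.001  0.     0.035]
1.7 [0.002 0.    0.07 ]
1.8 [0.008 0.    0.104]
1.9 [0.018 0.001 0.138]
2.0 [0.031 0.001 0.17 ]
```

Call:
apply_moves(moves=[[0,0,0.035,0,0,0],[0.002,0,0.07,0,0,0],[0.008,0,0.1,0,0,0],[0.012,0,0.118,0,0,0],[0.012,0,0.118,0,0,0]])

```text
time_s: 9.38
tool_pos: [0.5155, 0.1083, 0.1086]
orientation: [0.074, 0.704, -0.076, 0.702]
force: [-8.1, -0.9, 10.3]
width: 0.0121
```

```bash
python3 - <<'E'
from h import *
import cv2
st();est()
d=env.capture("side"); cv2.imwrite(f"pics/side5.png",d["image"][:,:,::-1])
i=cv2.imread("pics/side5.png")[125:275,240:440]; cv2.imwrite("pics/side5z.png",cv2.resize(i,None,fx=4,fy=4,interpolation=cv2.INTER_CUBIC))
E
```

```text
9.38 p [0.5155 0.1083 0.1086] x [-0.003 -0.002 -1.   ] zyaw -0.212 F [-8.07 -0.85 10.28] w 0.0121 q [ 0.46  0.59 -0.92  1.94  0.59  0.91 -0.97]
grasp in box [-65.1  18.1  72.9] ang 1.815 r 75.2
```

View pics/side5z.png

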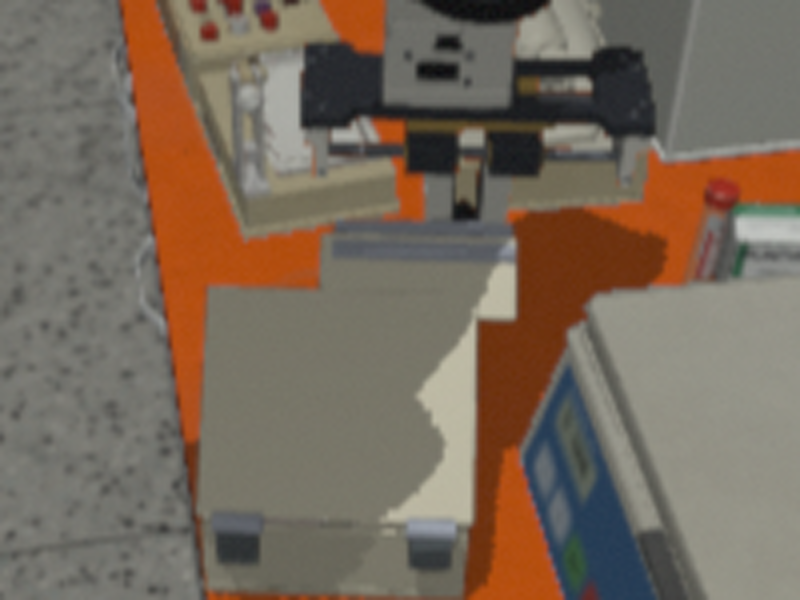

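Call:
apply_moves(moves=[[0,0,0,0,0,0],[0,0,0,0,0,0],[0,0,0,0,0,0],[0,0,0,0,0,0],[0,0,0,0,0,0],[0,0,0,0,0,0]], fingers=0.4)

```text
time_s: 10.18
tool_pos: [0.5155, 0.1082, 0.1086]
orientation: [0.074, 0.704, -0.076, 0.702]
force: [0.3, 0.1, -0.3]
width: 0.0548
```

```bash
python3 - <<'E'
from h import *
import cv2
st();est()
d=env.capture("side"); cv2.imwrite(f"pics/side6.png",d["image"][:,:,::-1])
i=cv2.imread("pics/side6.png")[125:275,240:440]; cv2.imwrite("pics/side6z.png",cv2.resize(i,None,fx=4,fy=4,interpolation=cv2.INTER_CUBIC))
E
```

```text
10.18 p [0.5155 0.1082 0.1086] x [-0.003 -0.002 -1.   ] zyaw -0.212 F [ 0.27  0.12 -0.26] w 0.0548 q [ 0.46  0.59 -0.92  1.94  0.59  0.91 -0.97]
grasp in box [-65.   18.2  72.9] ang 1.815 r 75.2
```

View pics/side6z.png

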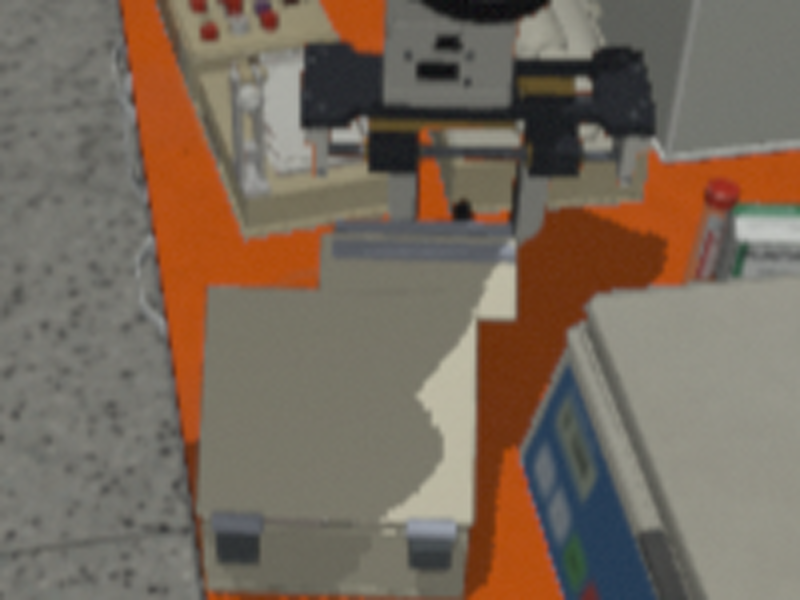

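Call:
apply_moves(moves=[[-0.1,0,0,0,0,0],[-0.3,0.02,0,0,0,0],[-0.6,0.05,0,0,0,0],[-0.85,0.1,0,0,0,0],[-0.85,0.4,0,0,0,0],[-0.85,0.6,0,0,0,0],[-0.85,0.8,0,0,0,0],[-0.85,0.8,0,0,0,0]])

```text
time_s: 11.22
tool_pos: [0.5484, 0.2696, 0.2799]
orientation: [0.073, 0.704, -0.072, 0.702]
force: [0.0, -0.0, 0.3]
width: 0.0554
```

```bash
python3 - <<'E'
from h import *
import cv2
st()
for c in("side","top"):
    d=env.capture(c); cv2.imwrite(f"pics/{c}7.png",d["image"][:,:,::-1])
    for q in("prop_grip","prop_pivot"):
        r=env.landmark_of(c,q)
        for x in r: print(c,q,np.round(x["centre"],4),x["confidence"],MB.inv().apply(x["centre"]-PIV).round(4))
i=cv2.imread("pics/side7.png")[125:275,240:440]; cv2.imwrite("pics/side7z.png",cv2.resize(i,None,fx=4,fy=4,interpolation=cv2.INTER_CUBIC))
E
```

```text
11.22 p [0.5484 0.2696 0.2799] x [-0.002  0.001 -1.   ] zyaw -0.206 F [ 0.04 -0.    0.26] w 0.0554 q [ 0.21  0.54 -1.02  1.58  0.47  1.29 -1.08]
side prop_grip [0.5175 0.1076 0.1225] 0.47 [-0.0648  0.0202  0.068 ]
```

View pics/side7z.png

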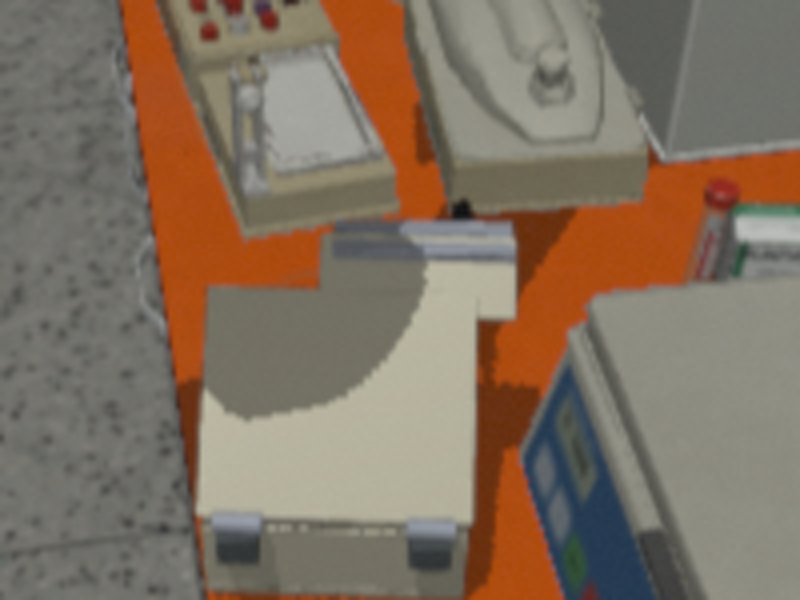

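View pics/top7.png

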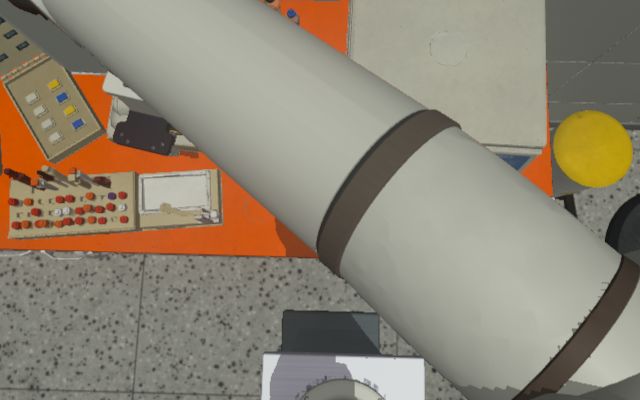

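```bash
python3 - <<'E'
import cv2,numpy as np
a=cv2.imread("pics/side0.png").astype(int);b=cv2.imread("pics/side7.png").astype(int)
for c in (356,360,364):
    for n,i in(("0",a),("7",b)): print(c,n,"B",i[176:192,c,0].tolist())
for c in (345,):
    print(a[192:200,c,0],b[192:200,c,0])
# static ref: back rim hinge
for c in (310,330): print(a[252:262,c,0],b[252:262,c,0])
E
```

```text
356 0 B [92, 96, 70, 34, 58, 116, 143, 147, 148, 152, 153, 149, 139, 122, 125, 149]
356 7 B [19, 22, 21, 49, 115, 147, 146, 143, 150, 157, 152, 154, 137, 111, 136, 158]
360 0 B [90, 92, 71, 34, 54, 114, 144, 146, 143, 147, 151, 150, 144, 126, 125, 147]
360 7 B [90, 93, 71, 51, 117, 149, 147, 136, 142, 154, 152, 148, 131, 110, 128, 151]
364 0 B [95, 96, 70, 30, 50, 114, 143, 147, 142, 147, 152, 151, 149, 131, 118, 142]
364 7 B [96, 98, 69, 41, 90, 132, 148, 150, 150, 153, 152, 149, 130, 113, 128, 150]
[164 163 163 163 163 162 164 163] [108 113 107 104 108 111 116 138]
[160 155 129  99 123 124 101  98 100  98] [158 156 131 100 125 126 100  98 100 100]
[158 157 147 122  98 103 108 101  99 101] [157 155 151 124  99 104 107 101  99 100]
```

```bash
python3 - <<'E'
from h import *
print(env.close_job()); st()
E
```

```text
the job is handed in; nothing more can be done
None
the job is handed in; nothing more can be done
```

I swung the prop rod by its handle out of the clip, up and past upright to its stop, let go, backed the gripper clear and handed the job in at about 11 s. No verdict was reported.

**Rod:** After I let go, the network put the grip point about 20 mm past the pivot and 68 mm above it, with a confidence of 0.47. That is about 1.85 rad against the 1.83 stop. I felt about 8 N of resistance at the end of the swing, which fits the stop.

**Lid:** In the side camera the tongue's edge rose about 0.8 px compared with the start, while the box's fixed rim did not move. That is roughly 2.5 mm, or about 0.02 rad, so the lid looks carried by the rod.

**Clearance:** With the gripper well away, the force on the tool was about 0 N.

**What disagreed or could not be checked:**
- My camera fit put the pivot about 5 mm too low. This showed as roughly 10 N of radial load during the swing, which I corrected on the way.
- The top camera was blocked by the arm at the end, so that last check comes from the side view only.
- I did not measure the speeds of the rod or the lid.

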